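Swap the offcut behind the cans for the blade carton

TASK

The pine offcut at the back of the plywood caddy is needed for the next cut, and the small carton of blades is to take its place. Set both cans aside on the black mat, lay the offcut along the middle of the blue mat, then lay the carton lengthwise in the middle of the offcut's old place, and finally put each can back on the very round mark it came from. Keep the cans upright throughout.

Things in the scene. Friction and masses are not known exactly. Their poses are not given: they have to be found in the camera images.
- can_red_center (a point): steel can with a red wrap and red lid, round, 50 mm across, 100 mm tall, about 0.3 kg; this point is on its axis, half-way up (50 mm above its foot), z up. Starts upright on one of the two round dark wood marks of the plywood caddy (floor 12 mm above the worktop), and returns to where it stood. The cans stand 88 mm apart, centre to centre; which is on which mark changes
- can_yellow_center (a point): steel can with a yellow wrap and yellow lid, round, 50 mm across, 100 mm tall, about 0.3 kg; this point is on its axis, half-way up (50 mm above its foot), z up. Starts upright on one of the two round dark wood marks of the plywood caddy (floor 12 mm above the worktop), and returns to where it stood. The cans stand 88 mm apart, centre to centre; which is on which mark changes
- offcut_center (a point): pine offcut, a flat wooden bar, 40 (x) x 120 (y) x 19 (z) mm, 0.09 kg; this point is its centre, half-way up; y is its length. Starts on the caddy's back seat, lengthwise along the back wall, about 8 mm behind the cans: too close for a gripper to come down on it while they stand there
- carton_center (a point): small closed carton of blades, off-white with a blue top, 34 (x) x 62 (y) x 18 (z) mm, 0.06 kg; this point is its centre, half-way up; x is its 34 mm width, y its length. It starts flat on the open worktop
- caddy_seat (a point): middle of the back seat of the fixed plywood caddy (150 x 200 mm), on its floor, 12 mm above the worktop; the offcut starts here. y runs along the seat (left-right), x to the back wall. From this point: dark marks (62 mm across) at x -53, y +44 and -44 mm; back wall at x +53, 45 mm high above the worktop; side cheeks at y +-91, 28 mm high; front open
- mat_blue: blue cloth-covered mat, fixed on the worktop, 90 (x) x 150 (y) x 5 mm; origin at the middle of its underside (its top is 5 mm higher); y runs along its length. Place of the offcut at the end
- mat_black: black rubber mat, fixed on the worktop, 130 (x) x 180 (y) x 5 mm; origin at the middle of its underside (its top is 5 mm higher); y runs along its length. Side area where both cans wait

How it is judged:
On the way, in this order (a step that is already met when the one before it is completed fails the run):
1. both cans stand upright and at rest on the black mat (x of can_red_center in the frame of mat_black between -0.055 and 0.055 m and y of can_red_center in the frame of mat_black between -0.08 and 0.08 m and z of can_red_center in the frame of mat_black between 0.048 and 0.062 m and angle between each of can_red_center, can_yellow_center's own z axis and vertical below 0.1 rad and linear speed of each of can_red, can_yellow below 0.02 m/s and angular speed of each of can_red, can_yellow below 0.2 rad/s and x of can_yellow_center in the frame of mat_black between -0.055 and 0.055 m and y of can_yellow_center in the frame of mat_black between -0.08 and 0.08 m and z of can_yellow_center in the frame of mat_black between 0.048 and 0.062 m), for 0.2 s.
2. with the cans still on the black mat, the offcut lies along the middle of the blue mat (all of step 1 and horizontal distance between offcut_center and mat_blue below 0.015 m and height (world z) of offcut_center below 0.019 m and angle between the y axis of offcut_center and the y axis of mat_blue, either way round below 0.25 rad and linear speed of offcut below 0.02 m/s and angular speed of offcut below 0.2 rad/s), for 0.2 s.
3. with the cans still on the black mat, the carton lies lengthwise in the middle of the caddy's back seat (all of step 2 and horizontal distance between carton_center and caddy_seat below 0.015 m and z of carton_center in the frame of caddy_seat between 0.004 and 0.014 m and angle between the y axis of carton_center and the y axis of caddy_seat, either way round below 0.25 rad and linear speed of carton below 0.02 m/s and angular speed of carton below 0.2 rad/s), for 0.2 s.
At the end, for the whole second after the job is handed in: Each can stands upright within 15 mm of its starting place; the offcut lies flat on the blue mat and the carton flat on the caddy's back seat, each centred within 15 mm and lengthwise within 0.25 rad; all at rest (distance of each of can_red_center, can_yellow_center from where it was at the start of the episode below 0.015 m and angle between each of can_red_center, can_yellow_center's own z axis and vertical below 0.1 rad and linear speed of each of can_red, can_yellow, offcut, carton below 0.02 m/s and angular speed of each of can_red, can_yellow, offcut, carton below 0.2 rad/s and horizontal distance between offcut_center and mat_blue below 0.015 m and height (world z) of offcut_center below 0.019 m and angle between the y axis of offcut_center and the y axis of mat_blue, either way round below 0.25 rad and horizontal distance between carton_center and caddy_seat below 0.015 m and z of carton_center in the frame of caddy_seat between 0.004 and 0.014 m and angle between the y axis of carton_center and the y axis of caddy_seat, either way round below 0.25 rad); the robot touches nothing.
It fails at once if a can was tipped over (angle between any of can_red_center, can_yellow_center's own z axis and vertical above 0.5 rad).
It also fails if it takes over 134 s, if anything falls off the work surface, if the arm or the gripper's body presses on something with over 40 N, if the wrist force passes 120 N, or if a joint passes its speed limit or range.

ROBOT

A 6-joint arm with a two-finger parallel gripper is mounted at the origin on a cart in front of the work surface, level with it; the furniture and walls round the work are solid. World frame = base frame: x ahead of the robot, y to its left, z up, the work surface at z = 0. Lengths are in m, angles in rad, forces in N, time in s.
With the tool pointing down it reaches from about 0.35 to 0.85 m from the base axis. Payload 8.1 kg.
Tool frame: the origin (TCP) lies at the very end of the fingers, on their centre line; the grasp point (between the pads) lies 19 mm behind it; z points along the fingers, y is the line along which they close (so a half turn about z gives the same grasp; the last joint's range is limited). The gripper opens to 93 mm and grips with 3 to 60 N. Pads are 15 mm wide; open, the fingers measure 128 mm over their backs; the gripper's body (75 mm by 188 mm) begins 65 mm behind the grasp point.
Start: joints at [1.258, 0.13, 1.488, -0, 1.523, -0.085], TCP at [0.135, 0.585, 0.219] pointing down, gripper open.
Joint ranges: [-2.96, 2.96], [-0.89, 2.26], [0.02, 2.5], [-1.34, 4.48], [0, 2.73], [-2.66, 2.66]. Speed limits (rad/s): [2.39, 2.39, 2.79, 3.14, 3.14, 3.14].

INTERFACE

Orientations are given as a unit quaternion [w, x, y, z].
In Python, from station import arm gives the robot as it stands.
- The arm moves only by the shell command python3 -m handwheel 'ROWS' [FORCE]. ROWS is JSON, a list of rows, each an object of numbers: "grip": the finger opening in cm, from 0 to 9.3; "tx", "ty", "tz": the shift along the tool's x, y, z in cm; "spin": the turn about the tool's z in rad. A call has 1 to 10 rows; each row is the pose to reach, as a shift and turn from the pose commanded when the call began, along the tool's axes at that moment; what a row does not reach only later rows make up. A row lasts 1/10 s, in which the tool goes at most 50 mm and 8.59 degrees, less where a joint would pass 70% of its speed; a pose out of reach is approached as far as the arm can. A call with a gripper value outside its range is refused whole. The fingers move at their own pace and stop on an object; FORCE is the grip in N (left out, the last holds). Time passes only in rows, so rows that repeat a pose let the fingers close. It gives the time, the measured TCP pose, the force, the opening and the grip force at its end, in the units of the state.
- arm.state(): the state, without advancing time (a new reading comes with each control period).
- arm.grab_frame(name): name is "scene" or "top"; returns a dict with "frame" (384x512x3 uint8, red, green, blue), "camera_matrix" (3x3 intrinsics, pixels), "view" (4x4, takes a point from world to camera coordinates). Camera axes: x right, y up, looking along -z (the intrinsics and any distortion apply to the point x, -y, -z); pixel columns grow to the right and rows downward; lengths in m; the calibration is good to about 2 mm. A picture is of the moment at which its call begins. There is no depth.
- arm.job_done(): hands the job in; it is judged then, once.
The state is a dict: "time": time; "joint_pos": joint angles; "qvel": joint speeds; "joint_torque": joint torques, N m; "eef_pos": TCP position; "ee_rot": TCP orientation; "force": force on the tool from outside, world axes, zero at the start; "wrist_torque": the same for the moment, N m; "finger_gap": finger opening in m; "grip_force": force on a finger pad.
Only numpy, scipy, OpenCV 4.12 (cv2) and the standard library are available. Lean on these libraries where they do the work, as an engineer would, in place of code of your own. Each camera call takes 0.05 s, during which the arm holds its last target. There are 200 camera calls.

## Working session

There is one attempt and no reset: what is moved stays moved. The work goes in short steps, Python scripts to look and compute and a shell command to move; the robot and the scene stay as the last step left them, time stands still between calls to the robot, and variables do not carry over. Pictures are saved under pics/ and viewed, at most 14 in all, crops included, and the job is handed in when it is done.

```bash
mkdir -p pics; ls; python3 - <<'E'
from station import arm
import cv2,numpy as np
print(arm.state())
for n in("scene","top"):
    f=arm.grab_frame(n); cv2.imwrite(f"pics/{n}0.png",f["frame"][:,:,::-1]); np.savez(f"{n}0.npz",**f); print(f["camera_matrix"],f["view"],f.keys())
E
```

```text
pics
{'time': 0.0, 'joint_pos': array([ 1.25761311e+00,  1.31143841e-01,  1.48927997e+00, -2.91942506e-05,
        1.52297332e+00, -8.54205309e-02]), 'qvel': array([-0.00090044, -0.00048185, -0.00033954, -0.0008369 ,  0.00050748,
       -0.00211187]), 'joint_torque': array([ 9.57526436e-05, -5.59847939e+01, -4.91759920e+01,  7.67010637e-02,
        3.54181929e-02, -1.70462372e-04]), 'eef_pos': array([0.13530633, 0.5839675 , 0.2175974 ]), 'ee_rot': array([-1.64339412e-04,  1.13634596e-01,  9.93522201e-01, -8.87269520e-04]), 'force': array([ 0.02357772, -0.67747299, -0.29792811]), 'wrist_torque': array([-0.00196085,  0.0291039 ,  0.05158678]), 'grip_force': 0.0, 'finger_gap': 0.09314143910726305}
[[458.22378309   0.         255.31217779]
 [  0.         458.22378309 188.83388574]
 [  0.           0.           1.        ]] [[ 0.82613295 -0.56330021 -0.0140432  -0.43201114]
 [ 0.26626419  0.36829461  0.8907651  -0.22661123]
 [-0.49659614 -0.7396296   0.45424699 -0.73914516]
 [ 0.          0.          0.          1.        ]] dict_keys(['frame', 'camera_matrix', 'view'])
[[435.52667248   0.         248.6849291 ]
 [  0.         435.52667248 192.10006264]
 [  0.           0.           1.        ]] [[-0.02330274 -0.99968361 -0.00946869  0.04398219]
 [ 0.99578641 -0.02405007  0.0884931  -0.55444742]
 [-0.08869283 -0.00736666  0.99603178 -0.97687511]
 [ 0.          0.          0.          1.        ]] dict_keys(['frame', 'camera_matrix', 'view'])
```

View pics/scene0.png

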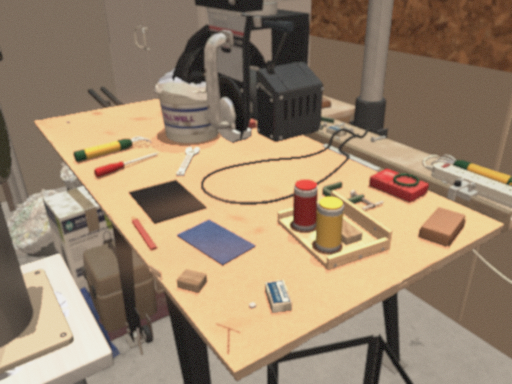

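View pics/top0.png

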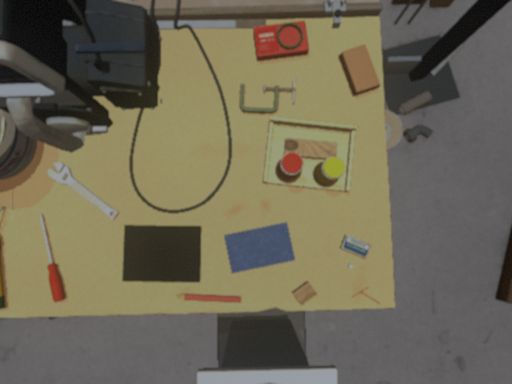

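The pictures show the black mat at about (162,253) in the top view, the blue mat at (260,247), the carton at (355,246), and the caddy at (310,155). The red can is at (291,164), the yellow can at (333,169), and the offcut is behind them at about (315,148).

```bash
cat > h.py <<'E'
import numpy as np,cv2
from scipy.spatial.transform import Rotation as R
def proj(f,p):
    c=f["view"]@np.append(p,1); q=f["camera_matrix"]@np.array([c[0],-c[1],-c[2]]); return q[:2]/q[2]
def ray(f,uv,z):
    K,V=f["camera_matrix"],f["view"]; d=np.linalg.inv(K)@np.array([*uv,1.]); d=V[:3,:3].T@(d*[1,-1,-1]); o=-V[:3,:3].T@V[:3,3]
    return o+d*(z-o[2])/d[2]
def blob(f,lo,hi,box):
    """hsv mask in box x0,y0,x1,y1 -> largest contour, full-image pixels"""
    x0,y0,x1,y1=box; h=cv2.cvtColor(f["frame"][y0:y1,x0:x1],cv2.COLOR_RGB2HSV)
    m=cv2.inRange(h,np.array(lo),np.array(hi)); cs,_=cv2.findContours(m,cv2.RETR_EXTERNAL,cv2.CHAIN_APPROX_NONE)
    return max(cs,key=cv2.contourArea).reshape(-1,2)+[x0,y0]
def rect(f,c,z):
    """min-area rectangle of contour c on plane z: centre, long, short (mm), angle of long axis (rad, world)"""
    w=np.array([ray(f,p,z)[:2] for p in c])*1000
    b=cv2.boxPoints(cv2.minAreaRect(w.astype(np.float32))); e=[b[1]-b[0],b[2]-b[1]]
    e.sort(key=np.linalg.norm); return b.mean(0).round(1),np.linalg.norm(e[1]).round(1),np.linalg.norm(e[0]).round(1),(np.arctan2(e[1][1],e[1][0])%np.pi).round(3)
E
python3 - <<'E'
from h import *
t=dict(np.load("top0.npz")); s=dict(np.load("scene0.npz"))
for p in ([0,0,0],[.135,.585,.219]): print(proj(t,p),proj(s,p))
h=cv2.cvtColor(t["frame"],cv2.COLOR_RGB2HSV)
for n,(u,v) in dict(black=(162,253),blue=(260,247),red=(291,163),yel=(333,167),cart=(350,241),cartw=(355,248),tbl=(250,190),off=(320,148),wall=(310,123),mark=(291,145),floor=(345,150),dm=(285,176)).items(): print(n,h[v,u])
print("black",rect(t,blob(t,(0,0,0),(179,255,60),(110,215,215,295)),.005))
print("blue",rect(t,blob(t,(100,80,40),(130,255,200),(215,215,305,280)),.005))
for n,lo,hi,box in(("red",(170,150,120),(179,255,255),(270,140,310,185)),("yel",(24,180,120),(32,255,255),(315,150,350,185))):
    try:
        c=blob(t,lo,hi,box); e=cv2.minEnclosingCircle(c); print(n,e,ray(t,e[0],.112))
    except Exception as x: print(n,x)
x=lambda f,b,n:cv2.imwrite(n,cv2.resize(f["frame"][b[1]:b[3],b[0]:b[2],::-1],None,fx=6,fy=6,interpolation=cv2.INTER_CUBIC))
x(t,(255,110,385,210),"pics/t_cad.png"); x(t,(330,225,380,265),"pics/t_cart.png"); x(s,(270,170,395,270),"pics/s_cad.png")
E
```

```text
[268.29379744 439.29301405] [-12.50771993 329.31867944]
[-58.16923336 425.14393394] [ -7.33831005 100.41186275]
black [21 76 47]
blue [109  83 105]
red [  4 180 152]
yel [ 31 174 157]
cart [ 55  10 146]
cartw [ 99  48 111]
tbl [ 25  85 153]
off [ 18 105 143]
wall [ 29  75 139]
mark [ 15 112 112]
floor [ 33  73 158]
dm [ 16 149  65]
black (array([419.3, 236.2], dtype=float32), np.float32(174.0), np.float32(122.0), np.float32(1.547))
blue (array([428.4,   9.9], dtype=float32), np.float32(141.9), np.float32(81.5), np.float32(1.751))
red max() iterable argument is empty
yel ((337.5, 161.0), 1.8028756380081177) [ 0.60885185 -0.15855122  0.112     ]
```

View pics/t_cad.png

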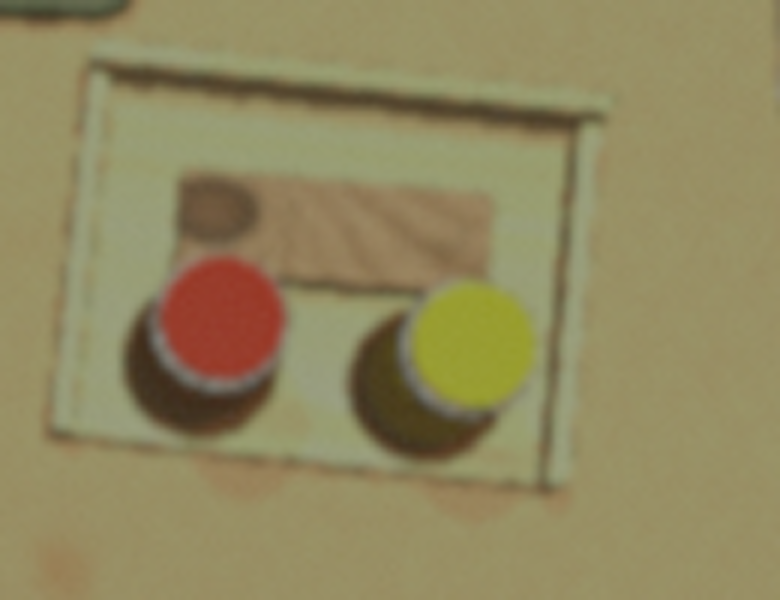

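View pics/t_cart.png

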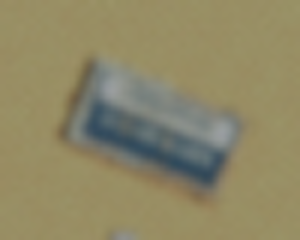

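The crop shows the red lid at about (222,318) and the yellow lid at (473,345) in 6x pixels. The offcut's corners are near (180,172), (492,193) and (488,292). The carton is clear, and its axis is tilted.

```bash
python3 - <<'E'
from h import *
t=dict(np.load("top0.npz")); s=dict(np.load("scene0.npz"))
P={}
for n,lo,hi,box in(("red",(0,140,100),(10,255,255),(270,140,310,185)),("yel",(27,140,130),(36,255,255),(315,150,350,185))):
    e=cv2.minEnclosingCircle(blob(t,lo,hi,box)); P[n]=ray(t,e[0],.112); print(n,np.round(e[0],1),e[1],P[n], "base in scene",proj(s,P[n]))
d=P["red"]-P["yel"]; print("sep",np.linalg.norm(d),"caddy yaw from cans",np.arctan2(-d[0],d[1]))
y=np.arctan2(-d[0],d[1]); ex=np.array([np.cos(y),np.sin(y)]); print("seat est",(P["red"]+P["yel"])[:2]/2+.053*ex)
off=[(255+u/6,110+v/6) for u,v in((180,172),(492,193),(488,292))]; w=[ray(t,p,.031)[:2] for p in off]; print("offcut",w,(w[0]+w[2])/2,np.linalg.norm(w[0]-w[1]),np.linalg.norm(w[1]-w[2]))
b=[ray(t,(255+u/6,110+v/6),.045)[:2] for u,v in((92,48),(607,98))]; print("wall",b,np.linalg.norm(b[0]-b[1]),np.arctan2(-(b[0]-b[1])[0],(b[0]-b[1])[1]),"seat via wall",(b[0]+b[1])/2-.059*ex)
fb=blob(t,(60,0,0),(130,255,255),(335,230,378,263)); print("carton blue",rect(t,fb,.018))
c=blob(t,(0,0,0),(179,72,255),(335,230,375,258)); print("carton lowS",rect(t,c,.018),cv2.minAreaRect(c.astype(np.float32)))
w=[ray(t,(330+u/6,225+v/6),.018)[:2] for u,v in((92,57),(240,118),(215,188),(65,137))]; print("carton hand",np.mean(w,0),[np.linalg.norm(w[i]-w[i-1]).round(4) for i in range(4)],np.arctan2(*(w[0]-w[1])[::-1]))
E
```

```text
red [291.6 162.5] 9.824179649353027 [ 0.60811716 -0.06182165  0.112     ] base in scene [305.58442831 182.86398667]
yel [333.5 167.3] 9.803041458129883 [ 0.59564106 -0.14959264  0.112     ] base in scene [330.20879859 201.07975007]
sep 0.08865325984213306 caddy yaw from cans -0.14119782847027948
seat est [ 0.65435166 -0.11316579]
offcut [array([ 0.6765827 , -0.05594368]), array([ 0.66536627, -0.1754035 ]), array([ 0.62699385, -0.17229163])] [ 0.65178828 -0.11411765] 0.11998523994653573 0.03849838797815172
wall [array([ 0.72241245, -0.02279068]), array([ 0.69802256, -0.21767876])] 0.1964083186881621 -0.12450087469764691 seat via wall [ 0.65180466 -0.1119317 ]
carton blue (array([ 426.3, -210.4], dtype=float32), np.float32(55.5), np.float32(27.1), np.float32(1.142))
carton lowS (array([ 427.3, -210.6], dtype=float32), np.float32(63.0), np.float32(36.6), np.float32(1.165)) ((355.5517272949219, 245.62069702148438), (27.85430145263672, 15.969799041748047), 21.801406860351562)
carton hand [ 0.4268365  -0.21026419] [np.float64(0.0322), np.float64(0.0604), np.float64(0.0283), np.float64(0.0597)] 1.1546870225719255
```

```bash
cat > go.py <<'E'
import sys
from h import *
from station import arm
# usage: go.py x y z closing_angle -> shift in tool axes (cm), spin (rad)
def calc(p,q,x,y,z,a):
    M=R.from_quat(np.roll(q,-1)).as_matrix()
    d=M.T@(np.array([x,y,z])-p)*100; cur=np.arctan2(M[1,1],M[0,1])
    sp=(cur-a+np.pi/2)%np.pi-np.pi/2
    return d.round(2),round(sp,3)
if __name__=="__main__":
    s=arm.state(); print("pos",s["eef_pos"].round(4),"t",round(s["time"],2),"gap",round(s["finger_gap"],4),"F",s["force"].round(1),"->",*calc(s["eef_pos"],s["ee_rot"],*map(float,sys.argv[1:5])))
E
python3 go.py 0.608 -0.062 0.2 -0.13
```

```text
pos [0.1353 0.584  0.2177] t 0.1 gap 0.0926 F [-0.2 -0.5 -0. ] -> [-60.64 -52.26   1.85] 1.473
```

```bash
python3 -m handwheel '[{"tx":-1.5,"ty":-1.3,"spin":0.05},{"tx":-4.5,"ty":-3.9,"spin":0.15},{"tx":-8,"ty":-7,"spin":0.28},{"tx":-11.5,"ty":-10,"spin":0.41},{"tx":-15,"ty":-13,"spin":0.54},{"tx":-18.5,"ty":-16,"spin":0.67},{"tx":-22,"ty":-19,"spin":0.8},{"tx":-25.5,"ty":-22,"spin":0.93},{"tx":-28,"ty":-24.2,"spin":1.03},{"tx":-30,"ty":-26,"spin":1.1}]' 25; python3 go.py 0.608 -0.062 0.2 -0.13
```

```text
pos [0.1353 0.584  0.2177] t 0.1 gap 0.0926 F [-0.2 -0.5 -0. ] -> [-60.64 -52.26   1.85] 1.473$[0]: bad value
```

```bash
python3 -m handwheel '[{"grip":9.3,"tx":-1.5,"ty":-1.3,"tz":0,"spin":0.05},{"grip":9.3,"tx":-4.5,"ty":-3.9,"tz":0,"spin":0.15},{"grip":9.3,"tx":-8,"ty":-7,"tz":0,"spin":0.28},{"grip":9.3,"tx":-11.5,"ty":-10,"tz":0,"spin":0.41},{"grip":9.3,"tx":-15,"ty":-13,"tz":0,"spin":0.54},{"grip":9.3,"tx":-18.5,"ty":-16,"tz":0,"spin":0.67},{"grip":9.3,"tx":-22,"ty":-19,"tz":0,"spin":0.8},{"grip":9.3,"tx":-25.5,"ty":-22,"tz":0,"spin":0.93},{"grip":9.3,"tx":-28,"ty":-24.2,"tz":0,"spin":1.03},{"grip":9.3,"tx":-30,"ty":-26,"tz":0,"spin":1.1}]' 25; python3 go.py 0.608 -0.062 0.2 -0.13
```

```text
time: 1.1
eef_pos: [0.3698, 0.2615, 0.2183]
ee_rot: [0.0, 0.618, 0.786, -0.0]
force: [0.7, -0.1, -0.5]
finger_gap: 0.0934
grip_force: 0.0
pos [0.3698 0.2615 0.2183] t 1.1 gap 0.0934 F [ 0.7 -0.1 -0.5] -> [-37.05  15.54   1.84] 0.368
```

```bash
python3 -m handwheel '[{"grip":9,"tx":-4,"ty":1.7,"tz":0,"spin":0.05},{"grip":9,"tx":-8,"ty":3.4,"tz":0,"spin":0.1},{"grip":9,"tx":-12,"ty":5,"tz":0,"spin":0.15},{"grip":9,"tx":-16,"ty":6.7,"tz":0,"spin":0.2},{"grip":9,"tx":-20,"ty":8.4,"tz":0,"spin":0.25},{"grip":9,"tx":-24,"ty":10,"tz":0,"spin":0.3},{"grip":9,"tx":-28,"ty":11.7,"tz":0.5,"spin":0.34},{"grip":9,"tx":-32,"ty":13.4,"tz":1,"spin":0.37},{"grip":9,"tx":-35,"ty":14.7,"tz":1.8,"spin":0.37},{"grip":9,"tx":-37,"ty":15.5,"tz":1.8,"spin":0.37}]' >/dev/null
python3 -m handwheel '[{"grip":9,"tx":0,"ty":0,"tz":0,"spin":0},{"grip":9,"tx":0,"ty":0,"tz":0,"spin":0}]' >/dev/null; python3 go.py 0.608 -0.062 0.07 -0.13; python3 - <<'E'
from h import *
from station import arm
f=arm.grab_frame("scene"); cv2.imwrite("pics/s1.png",cv2.resize(f["frame"][80:290,220:440,::-1],None,fx=2.5,fy=2.5))
E
```

```text
pos [ 0.6081 -0.0584  0.2   ] t 2.3 gap 0.0899 F [-0.4  0.6 -0.4] -> [-0.37  0.06 13.  ] 0.002
```

View pics/s1.png

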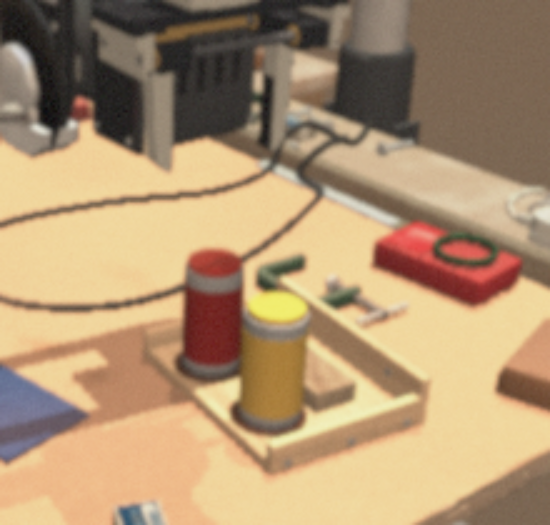

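The fingertips straddle the red can's axis, and the caddy and the other can stand free. I'll go down and grip.

```bash
python3 -m handwheel '[{"grip":9,"tx":-0.35,"ty":0,"tz":2,"spin":0},{"grip":9,"tx":-0.35,"ty":0,"tz":4.5,"spin":0},{"grip":9,"tx":-0.35,"ty":0,"tz":7,"spin":0},{"grip":9,"tx":-0.35,"ty":0,"tz":9.5,"spin":0},{"grip":9,"tx":-0.35,"ty":0,"tz":11.5,"spin":0},{"grip":9,"tx":-0.35,"ty":0,"tz":13,"spin":0},{"grip":9,"tx":-0.35,"ty":0,"tz":13.5,"spin":0},{"grip":9,"tx":-0.35,"ty":0,"tz":13.5,"spin":0}]' && python3 -m handwheel '[{"grip":6,"tx":0,"ty":0,"tz":0,"spin":0},{"grip":5,"tx":0,"ty":0,"tz":0,"spin":0},{"grip":4,"tx":0,"ty":0,"tz":0,"spin":0},{"grip":4,"tx":0,"ty":0,"tz":0,"spin":0},{"grip":4,"tx":0,"ty":0,"tz":0,"spin":0},{"grip":4,"tx":0,"ty":0,"tz":0,"spin":0},{"grip":4,"tx":0,"ty":0,"tz":0,"spin":0}]' 25; python3 go.py 0.424 0.193 0.2 -0.024
```

```text
time: 3.15
eef_pos: [0.6076, -0.0613, 0.0653]
ee_rot: [-0.0, 0.75, 0.661, -0.0]
force: [-0.0, -0.2, 0.7]
finger_gap: 0.0896
grip_force: 0.0
time: 3.85
eef_pos: [0.6081, -0.0619, 0.0658]
ee_rot: [0.0, 0.751, 0.661, 0.0]
force: [-0.8, -0.8, 1.0]
finger_gap: 0.0494
grip_force: 25.0
pos [ 0.6081 -0.0619  0.0658] t 3.85 gap 0.0494 F [-0.8 -0.8  1. ] -> [ 22.95 -21.49 -13.43] -0.103
```

```bash
python3 -m handwheel '[{"grip":4,"tx":0,"ty":0,"tz":-0.7,"spin":0},{"grip":4,"tx":0,"ty":0,"tz":-2,"spin":0},{"grip":4,"tx":0,"ty":0,"tz":-4,"spin":0},{"grip":4,"tx":0,"ty":0,"tz":-6,"spin":0},{"grip":4,"tx":0,"ty":0,"tz":-7.5,"spin":0},{"grip":4,"tx":0,"ty":0,"tz":-8,"spin":0}]' && python3 go.py 0.420 0.281 0.15 -0.024
```

```text
time: 4.45
eef_pos: [0.6095, -0.0621, 0.1487]
ee_rot: [0.002, 0.751, 0.661, 0.001]
force: [-0.6, -0.0, -1.8]
finger_gap: 0.0498
grip_force: 25.0
pos [ 0.6095 -0.0621  0.1487] t 4.45 gap 0.0498 F [-0.6 -0.  -1.8] -> [ 31.63 -23.14  -0.23] -0.103
```

```bash
python3 -m handwheel '[{"grip":4,"tx":0.8,"ty":-0.6,"tz":0,"spin":0},{"grip":4,"tx":2.4,"ty":-1.7,"tz":0,"spin":-0.02},{"grip":4,"tx":4.8,"ty":-3.5,"tz":0,"spin":-0.04},{"grip":4,"tx":7.5,"ty":-5.5,"tz":0,"spin":-0.06},{"grip":4,"tx":10.2,"ty":-7.5,"tz":0,"spin":-0.08},{"grip":4,"tx":12.9,"ty":-9.5,"tz":0,"spin":-0.1},{"grip":4,"tx":15.6,"ty":-11.5,"tz":0,"spin":-0.1},{"grip":4,"tx":18.3,"ty":-13.5,"tz":0,"spin":-0.1},{"grip":4,"tx":20.4,"ty":-15,"tz":0,"spin":-0.1},{"grip":4,"tx":21.5,"ty":-15.8,"tz":0,"spin":-0.1}]' && python3 go.py 0.420 0.281 0.15 -0.024
```

```text
time: 5.45
eef_pos: [0.4756, 0.1738, 0.1442]
ee_rot: [-0.001, 0.715, 0.699, -0.001]
force: [-0.1, -0.8, -2.6]
finger_gap: 0.0495
grip_force: 25.0
pos [0.4756 0.1738 0.1442] t 5.45 gap 0.0495 F [-0.1 -0.8 -2.6] -> [10.59 -5.82 -0.57] 0.0
```

```bash
python3 -m handwheel '[{"grip":4,"tx":1.5,"ty":-0.8,"tz":0,"spin":0},{"grip":4,"tx":3.5,"ty":-2,"tz":0,"spin":0},{"grip":4,"tx":6,"ty":-3.4,"tz":0,"spin":0},{"grip":4,"tx":8.2,"ty":-4.7,"tz":0,"spin":0},{"grip":4,"tx":9.6,"ty":-5.6,"tz":0,"spin":0},{"grip":4,"tx":10.3,"ty":-6,"tz":0,"spin":0},{"grip":4,"tx":10.3,"ty":-6,"tz":0,"spin":0},{"grip":4,"tx":10.3,"ty":-6,"tz":0,"spin":0}]' && python3 go.py 0.420 0.281 0.0585 -0.024
```

```text
time: 6.25
eef_pos: [0.4213, 0.2755, 0.1453]
ee_rot: [0.0, 0.716, 0.698, -0.0]
force: [0.4, 0.7, -1.4]
finger_gap: 0.0497
grip_force: 25.0
pos [0.4213 0.2755 0.1453] t 6.25 gap 0.0497 F [ 0.4  0.7 -1.4] -> [ 0.55 -0.15  8.68] -0.003
```

```bash
python3 -m handwheel '[{"grip":4,"tx":0.5,"ty":0,"tz":1,"spin":0},{"grip":4,"tx":0.5,"ty":0,"tz":3,"spin":0},{"grip":4,"tx":0.5,"ty":0,"tz":5,"spin":0},{"grip":4,"tx":0.5,"ty":0,"tz":7,"spin":0},{"grip":4,"tx":0.5,"ty":0,"tz":8,"spin":0},{"grip":4,"tx":0.5,"ty":0,"tz":8.3,"spin":0},{"grip":4,"tx":0.5,"ty":0,"tz":8.5,"spin":0},{"grip":4,"tx":0.5,"ty":0,"tz":8.5,"spin":0}]' && python3 go.py 0.420 0.281 0.0585 -0.024
```

```text
time: 7.05
eef_pos: [0.4221, 0.2812, 0.0613]
ee_rot: [0.0, 0.717, 0.697, 0.0]
force: [0.3, 0.1, -1.3]
finger_gap: 0.0497
grip_force: 25.0
pos [0.4221 0.2812 0.0613] t 7.05 gap 0.0497 F [ 0.3  0.1 -1.3] -> [-0.02 -0.21  0.28] -0.003
```

```bash
python3 -m handwheel '[{"grip":4,"tx":0,"ty":0,"tz":0.15,"spin":0},{"grip":4,"tx":0,"ty":0,"tz":0.25,"spin":0},{"grip":4,"tx":0,"ty":0,"tz":0.25,"spin":0}]' && python3 -m handwheel '[{"grip":6,"tx":0,"ty":0,"tz":0,"spin":0},{"grip":9,"tx":0,"ty":0,"tz":0,"spin":0},{"grip":9,"tx":0,"ty":0,"tz":0,"spin":0},{"grip":9,"tx":0,"ty":0,"tz":0,"spin":0},{"grip":9,"tx":0,"ty":0,"tz":-3,"spin":0},{"grip":9,"tx":0,"ty":0,"tz":-6.5,"spin":0},{"grip":9,"tx":0,"ty":0,"tz":-9,"spin":0},{"grip":9,"tx":0,"ty":0,"tz":-9,"spin":0}]' && python3 go.py 0.5955 -0.1495 0.16 -0.13
```

```text
time: 7.35
eef_pos: [0.422, 0.2813, 0.0587]
ee_rot: [0.0, 0.717, 0.698, 0.001]
force: [-0.5, 0.4, -0.5]
finger_gap: 0.0493
grip_force: 25.0
time: 8.15
eef_pos: [0.424, 0.2824, 0.1528]
ee_rot: [0.001, 0.717, 0.698, 0.004]
force: [-0.1, 0.9, -0.9]
finger_gap: 0.09
grip_force: 0.0
pos [0.424  0.2824 0.1528] t 8.15 gap 0.09 F [-0.1  0.9 -0.9] -> [-42.71  18.31  -0.76] 0.103
```

```bash
python3 -m handwheel '[{"grip":9,"tx":-2,"ty":0.9,"tz":-0.3,"spin":0},{"grip":9,"tx":-6,"ty":2.6,"tz":-0.8,"spin":0.02},{"grip":9,"tx":-10.5,"ty":4.5,"tz":-0.8,"spin":0.04},{"grip":9,"tx":-15,"ty":6.4,"tz":-0.8,"spin":0.06},{"grip":9,"tx":-19.5,"ty":8.4,"tz":-0.8,"spin":0.08},{"grip":9,"tx":-24,"ty":10.3,"tz":-0.8,"spin":0.1},{"grip":9,"tx":-28.5,"ty":12.2,"tz":-0.8,"spin":0.1},{"grip":9,"tx":-33,"ty":14.1,"tz":-0.8,"spin":0.1},{"grip":9,"tx":-37,"ty":15.9,"tz":-0.8,"spin":0.1},{"grip":9,"tx":-40,"ty":17.2,"tz":-0.8,"spin":0.1}]' >/dev/null && python3 -m handwheel '[{"grip":9,"tx":-1.5,"ty":0.6,"tz":0,"spin":0},{"grip":9,"tx":-2.5,"ty":0.9,"tz":0,"spin":0},{"grip":9,"tx":-2.5,"ty":0.9,"tz":0,"spin":0},{"grip":9,"tx":-2.5,"ty":0.9,"tz":0,"spin":0},{"grip":9,"tx":-2.5,"ty":0.9,"tz":0,"spin":0}]' && python3 go.py 0.5955 -0.1495 0.065 -0.13
```

```text
time: 9.65
eef_pos: [0.5882, -0.1479, 0.1562]
ee_rot: [-0.0, 0.75, 0.661, 0.0]
force: [1.4, -0.7, -0.3]
finger_gap: 0.0896
grip_force: 0.0
pos [ 0.5882 -0.1479  0.1562] t 9.65 gap 0.0896 F [ 1.4 -0.7 -0.3] -> [-0.07  0.74  9.12] 0.005
```

```bash
python3 -m handwheel '[{"grip":9,"tx":-0.1,"ty":0.7,"tz":0.5,"spin":0},{"grip":9,"tx":-0.1,"ty":0.7,"tz":2,"spin":0},{"grip":9,"tx":-0.1,"ty":0.7,"tz":4.5,"spin":0},{"grip":9,"tx":-0.1,"ty":0.7,"tz":7,"spin":0},{"grip":9,"tx":-0.1,"ty":0.7,"tz":8.6,"spin":0},{"grip":9,"tx":-0.1,"ty":0.7,"tz":9.1,"spin":0},{"grip":9,"tx":-0.1,"ty":0.7,"tz":9.1,"spin":0}]' && python3 -m handwheel '[{"grip":6,"tx":0,"ty":0,"tz":0,"spin":0},{"grip":5,"tx":0,"ty":0,"tz":0,"spin":0},{"grip":4,"tx":0,"ty":0,"tz":0,"spin":0},{"grip":4,"tx":0,"ty":0,"tz":0,"spin":0},{"grip":4,"tx":0,"ty":0,"tz":0,"spin":0},{"grip":4,"tx":0,"ty":0,"tz":0,"spin":0},{"grip":4,"tx":0,"ty":0,"tz":0,"spin":0}]' 25 && python3 -m handwheel '[{"grip":4,"tx":0,"ty":0,"tz":-0.7,"spin":0},{"grip":4,"tx":0,"ty":0,"tz":-2,"spin":0},{"grip":4,"tx":0,"ty":0,"tz":-4,"spin":0},{"grip":4,"tx":0,"ty":0,"tz":-6,"spin":0},{"grip":4,"tx":0,"ty":0,"tz":-7.5,"spin":0},{"grip":4,"tx":0,"ty":0,"tz":-8,"spin":0}]' && python3 go.py 0.419 0.193 0.15 -0.024
```

```text
time: 10.35
eef_pos: [0.5945, -0.1509, 0.064]
ee_rot: [-0.001, 0.751, 0.661, -0.0]
force: [-0.3, -0.2, 0.4]
finger_gap: 0.0903
grip_force: 0.0
time: 11.05
eef_pos: [0.5953, -0.1513, 0.0654]
ee_rot: [0.0, 0.751, 0.661, 0.0]
force: [-1.5, -0.4, 1.7]
finger_gap: 0.0498
grip_force: 25.0
time: 11.65
eef_pos: [0.5965, -0.1517, 0.1481]
ee_rot: [0.002, 0.751, 0.661, 0.001]
force: [0.1, 0.9, -2.4]
finger_gap: 0.0492
grip_force: 25.0
pos [ 0.5965 -0.1517  0.1481] t 11.65 gap 0.0492 F [ 0.1  0.9 -2.4] -> [ 31.94 -21.97  -0.3 ] -0.103
```

```bash
python3 -m handwheel '[{"grip":4,"tx":0.8,"ty":-0.6,"tz":0,"spin":0},{"grip":4,"tx":2.4,"ty":-1.6,"tz":0,"spin":-0.02},{"grip":4,"tx":4.8,"ty":-3.3,"tz":0,"spin":-0.04},{"grip":4,"tx":7.5,"ty":-5.2,"tz":0,"spin":-0.06},{"grip":4,"tx":10.2,"ty":-7,"tz":0,"spin":-0.08},{"grip":4,"tx":12.9,"ty":-8.9,"tz":0,"spin":-0.1},{"grip":4,"tx":15.6,"ty":-10.8,"tz":0,"spin":-0.1},{"grip":4,"tx":18.3,"ty":-12.6,"tz":0,"spin":-0.1},{"grip":4,"tx":20.4,"ty":-14,"tz":0,"spin":-0.1},{"grip":4,"tx":21.8,"ty":-15,"tz":0,"spin":-0.1}]' >/dev/null&& python3 -m handwheel '[{"grip":4,"tx":1.5,"ty":-0.8,"tz":0,"spin":0},{"grip":4,"tx":3.5,"ty":-1.9,"tz":0,"spin":0},{"grip":4,"tx":6,"ty":-3.2,"tz":0,"spin":0},{"grip":4,"tx":8.2,"ty":-4.4,"tz":0,"spin":0},{"grip":4,"tx":9.6,"ty":-5.2,"tz":0,"spin":0},{"grip":4,"tx":10.3,"ty":-5.6,"tz":0,"spin":0},{"grip":4,"tx":10.3,"ty":-5.6,"tz":0,"spin":0},{"grip":4,"tx":10.3,"ty":-5.6,"tz":0,"spin":0}]' && python3 go.py 0.419 0.193 0.0585 -0.024
```

```text
time: 13.45
eef_pos: [0.4206, 0.188, 0.1447]
ee_rot: [-0.0, 0.716, 0.698, -0.0]
force: [0.5, 0.7, -1.7]
finger_gap: 0.0491
grip_force: 25.0
pos [0.4206 0.188  0.1447] t 13.45 gap 0.0491 F [ 0.5  0.7 -1.7] -> [ 0.5  -0.17  8.62] -0.003
```

```bash
python3 -m handwheel '[{"grip":4,"tx":0,"ty":0,"tz":1,"spin":0},{"grip":4,"tx":0,"ty":0,"tz":3,"spin":0},{"grip":4,"tx":0,"ty":0,"tz":5,"spin":0},{"grip":4,"tx":0,"ty":0,"tz":7,"spin":0},{"grip":4,"tx":0,"ty":0,"tz":8,"spin":0},{"grip":4,"tx":0,"ty":0,"tz":8.5,"spin":0},{"grip":4,"tx":0,"ty":0,"tz":8.7,"spin":0},{"grip":4,"tx":0,"ty":0,"tz":8.7,"spin":0}]' && python3 -m handwheel '[{"grip":6,"tx":0,"ty":0,"tz":0,"spin":0},{"grip":9,"tx":0,"ty":0,"tz":0,"spin":0},{"grip":9,"tx":0,"ty":0,"tz":0,"spin":0},{"grip":9,"tx":0,"ty":0,"tz":0,"spin":0},{"grip":9,"tx":0,"ty":0,"tz":-3,"spin":0},{"grip":9,"tx":0,"ty":0,"tz":-6.5,"spin":0},{"grip":9,"tx":0,"ty":0,"tz":-9,"spin":0},{"grip":9,"tx":0,"ty":0,"tz":-9,"spin":0}]' && python3 - <<'E'
from h import *
from station import arm
f=arm.grab_frame("top"); np.savez("top1.npz",**f); cv2.imwrite("pics/t1.png",cv2.resize(f["frame"][100:310,100:400,::-1],None,fx=2.6,fy=2.6))
E
python3 go.py 0.652 -0.1135 0.1 -0.12
```

```text
time: 14.25
eef_pos: [0.4215, 0.1885, 0.0588]
ee_rot: [0.0, 0.717, 0.697, 0.0]
force: [0.2, -0.0, -3.4]
finger_gap: 0.0491
grip_force: 25.0
time: 15.05
eef_pos: [0.4236, 0.1894, 0.1527]
ee_rot: [0.002, 0.717, 0.698, 0.003]
force: [0.6, 0.3, 0.6]
finger_gap: 0.0901
grip_force: 0.0
pos [0.4224 0.189  0.1504] t 15.1 gap 0.09 F [0.7 0.7 0.5] -> [-29.63  23.74   5.1 ] 0.093
```

View pics/t1.png

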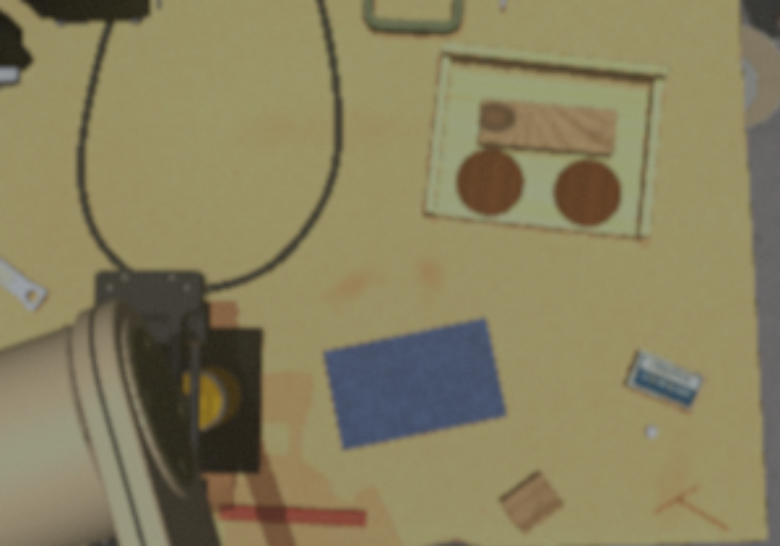

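The yellow can stands on the black mat. The offcut is clear at crop pixels (477–616, 100–155), and the two bare marks are at (490,182) and (588,192).

```bash
python3 - <<'E'
from h import *
t=dict(np.load("top1.npz"))
c=blob(t,(0,95,90),(21,255,255),(280,134,340,162)); print("off",rect(t,c,.031))
w=np.array([ray(t,(100+u/2.6,100+v/2.6),.031)[:2] for u,v in((480,100),(616,110),(610,155),(477,146))]); print(w.mean(0),np.arctan2(*(w[0]-w[1])[::-1]))
for u,v in ((490,182),(588,192)): print(ray(t,(100+u/2.6,100+v/2.6),.012))
E
```

```text
off (array([ 648.8, -106.9], dtype=float32), np.float32(126.8), np.float32(51.3), np.float32(1.545))
[ 0.65071818 -0.11242604] 1.4708788043202126
[ 0.60608515 -0.06326811  0.012     ]
[ 0.59487062 -0.15086314  0.012     ]
```

```bash
python3 -m handwheel '[{"grip":7,"tx":-1.5,"ty":1.2,"tz":0,"spin":0},{"grip":5.5,"tx":-4.5,"ty":3.6,"tz":0,"spin":0.02},{"grip":5.5,"tx":-8,"ty":6.4,"tz":0,"spin":0.04},{"grip":5.5,"tx":-11.5,"ty":9.2,"tz":0,"spin":0.06},{"grip":5.5,"tx":-15,"ty":12,"tz":1,"spin":0.08},{"grip":5.5,"tx":-18.5,"ty":14.8,"tz":2,"spin":0.09},{"grip":5.5,"tx":-22,"ty":17.6,"tz":3,"spin":0.09},{"grip":5.5,"tx":-25.5,"ty":20.4,"tz":4,"spin":0.09},{"grip":5.5,"tx":-28,"ty":22.4,"tz":5,"spin":0.09},{"grip":5.5,"tx":-29.5,"ty":23.6,"tz":5,"spin":0.09}]' >/dev/null; python3 -m handwheel '[{"grip":5.5,"tx":0,"ty":0,"tz":0,"spin":0},{"grip":5.5,"tx":0,"ty":0,"tz":0,"spin":0}]'
```

```text
time: 16.3
eef_pos: [0.6478, -0.1124, 0.0965]
ee_rot: [-0.001, 0.747, 0.664, -0.001]
force: [0.3, -0.6, -1.4]
finger_gap: 0.055
grip_force: 0.0
```

```bash
python3 -m handwheel '[{"grip":5.5,"tx":0,"ty":0.3,"tz":1,"spin":0},{"grip":5.5,"tx":0,"ty":0.3,"tz":3,"spin":0},{"grip":5.5,"tx":0,"ty":0.3,"tz":5,"spin":0},{"grip":5.5,"tx":0,"ty":0.3,"tz":6.5,"spin":0},{"grip":5.5,"tx":0,"ty":0.3,"tz":7.5,"spin":0},{"grip":5.5,"tx":0,"ty":0.3,"tz":7.9,"spin":0},{"grip":5.5,"tx":0,"ty":0.3,"tz":7.9,"spin":0}]' && python3 -m handwheel '[{"grip":4.5,"tx":0,"ty":0,"tz":0,"spin":0},{"grip":3,"tx":0,"ty":0,"tz":0,"spin":0},{"grip":3,"tx":0,"ty":0,"tz":0,"spin":0},{"grip":3,"tx":0,"ty":0,"tz":0,"spin":0},{"grip":3,"tx":0,"ty":0,"tz":0,"spin":0},{"grip":3,"tx":0,"ty":0,"tz":0,"spin":0}]' 25
```

```text
time: 17.0
eef_pos: [0.6515, -0.1129, 0.0188]
ee_rot: [-0.0, 0.747, 0.665, -0.0]
force: [0.8, -0.3, 0.1]
finger_gap: 0.0551
grip_force: 0.0
time: 17.6
eef_pos: [0.6526, -0.1134, 0.0203]
ee_rot: [0.001, 0.747, 0.665, 0.0]
force: [-0.4, -0.2, 5.3]
finger_gap: 0.0401
grip_force: 25.0
```

```bash
python3 -m handwheel '[{"grip":3,"tx":0,"ty":0,"tz":-0.7,"spin":0},{"grip":3,"tx":0,"ty":0,"tz":-2,"spin":0},{"grip":3,"tx":0,"ty":0,"tz":-4,"spin":0},{"grip":3,"tx":0,"ty":0,"tz":-5.5,"spin":0},{"grip":3,"tx":0,"ty":0,"tz":-6,"spin":0},{"grip":3,"tx":0,"ty":0,"tz":-6,"spin":0}]' && python3 go.py 0.4284 0.010 0.08 0.18
```

```text
time: 18.2
eef_pos: [0.6527, -0.1134, 0.0807]
ee_rot: [0.001, 0.747, 0.665, 0.001]
force: [-0.3, 0.1, -0.7]
finger_gap: 0.0397
grip_force: 25.0
pos [ 0.6527 -0.1134  0.0807] t 18.2 gap 0.0397 F [-0.3  0.1 -0.7] -> [ 9.640e+00 -2.372e+01  1.000e-02] -0.297
```

```bash
python3 -m handwheel '[{"grip":3,"tx":0.5,"ty":-1.2,"tz":0,"spin":0},{"grip":3,"tx":1.5,"ty":-3.6,"tz":0,"spin":-0.03},{"grip":3,"tx":2.7,"ty":-6.6,"tz":0,"spin":-0.08},{"grip":3,"tx":3.9,"ty":-9.6,"tz":0,"spin":-0.13},{"grip":3,"tx":5.1,"ty":-12.6,"tz":0,"spin":-0.18},{"grip":3,"tx":6.3,"ty":-15.6,"tz":0,"spin":-0.23},{"grip":3,"tx":7.5,"ty":-18.6,"tz":0,"spin":-0.28},{"grip":3,"tx":8.7,"ty":-21.5,"tz":0,"spin":-0.3},{"grip":3,"tx":9.3,"ty":-23,"tz":0,"spin":-0.3},{"grip":3,"tx":9.6,"ty":-23.7,"tz":0,"spin":-0.3}]' >/dev/null; python3 -m handwheel '[{"grip":3,"tx":0,"ty":0,"tz":0,"spin":0},{"grip":3,"tx":0,"ty":0,"tz":0,"spin":0},{"grip":3,"tx":0,"ty":0,"tz":0,"spin":0}]'>/dev/null;  python3 go.py 0.4284 0.010 0.013 0.18
python3 - <<'E'
from h import *
from station import arm
f=arm.grab_frame("scene"); cv2.imwrite("pics/s2.png",cv2.resize(f["frame"][120:300,110:330,::-1],None,fx=2.5,fy=2.5))
E
```

```text
pos [0.4283 0.0094 0.0792] t 19.5 gap 0.0397 F [ 0.2  0.1 -0.4] -> [0.06 0.02 6.62] 0.003
```

View pics/s2.png

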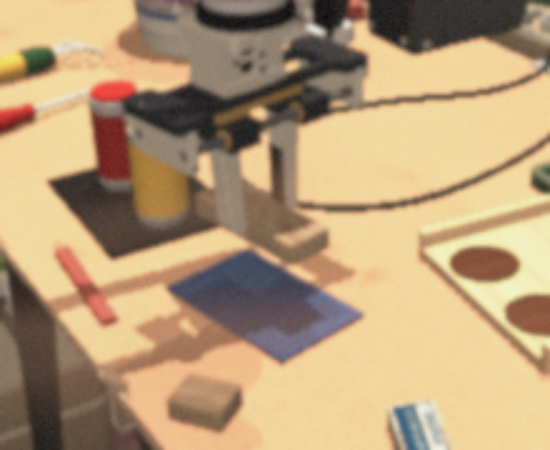

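The offcut is held level above the blue mat, and both cans stand upright on the black mat. I'll lower it.

```bash
python3 -m handwheel '[{"grip":3,"tx":0,"ty":0,"tz":1,"spin":0},{"grip":3,"tx":0,"ty":0,"tz":3,"spin":0},{"grip":3,"tx":0,"ty":0,"tz":5,"spin":0},{"grip":3,"tx":0,"ty":0,"tz":6,"spin":0},{"grip":3,"tx":0,"ty":0,"tz":6.4,"spin":0},{"grip":3,"tx":0,"ty":0,"tz":6.5,"spin":0},{"grip":3,"tx":0,"ty":0,"tz":6.5,"spin":0}]' && python3 -m handwheel '[{"grip":5.5,"tx":0,"ty":0,"tz":0,"spin":0},{"grip":5.5,"tx":0,"ty":0,"tz":0,"spin":0},{"grip":5.5,"tx":0,"ty":0,"tz":0,"spin":0},{"grip":5.5,"tx":0,"ty":0,"tz":-1,"spin":0},{"grip":5.5,"tx":0,"ty":0,"tz":-3,"spin":0},{"grip":5.5,"tx":0,"ty":0,"tz":-6,"spin":0},{"grip":5.5,"tx":0,"ty":0,"tz":-6,"spin":0}]' && python3 go.py 0.427 -0.2105 0.07 -0.41
```

```text
time: 20.25
eef_pos: [0.4281, 0.0097, 0.0146]
ee_rot: [0.0, 0.64, 0.769, 0.0]
force: [0.2, 0.9, -0.4]
finger_gap: 0.0398
grip_force: 25.0
time: 20.95
eef_pos: [0.4309, 0.0095, 0.079]
ee_rot: [0.003, 0.64, 0.769, 0.002]
force: [0.2, -0.1, 0.6]
finger_gap: 0.0553
grip_force: 0.0
pos [0.4309 0.0095 0.079 ] t 20.95 gap 0.0553 F [ 0.2 -0.1  0.6] -> [-21.56  -4.39   0.92] 0.593
```

Next I move over the carton.

```bash
python3 -m handwheel '[{"grip":5.5,"tx":-1,"ty":-0.2,"tz":0,"spin":0.03},{"grip":5.5,"tx":-3,"ty":-0.6,"tz":0,"spin":0.1},{"grip":5.5,"tx":-6,"ty":-1.2,"tz":0,"spin":0.18},{"grip":5.5,"tx":-9,"ty":-1.8,"tz":0,"spin":0.27},{"grip":5.5,"tx":-12,"ty":-2.4,"tz":0,"spin":0.36},{"grip":5.5,"tx":-15,"ty":-3,"tz":0,"spin":0.45},{"grip":5.5,"tx":-18,"ty":-3.6,"tz":0,"spin":0.54},{"grip":5.5,"tx":-20.5,"ty":-4.2,"tz":0.5,"spin":0.59},{"grip":5.5,"tx":-21.6,"ty":-4.3,"tz":0.9,"spin":0.59},{"grip":5.5,"tx":-21.6,"ty":-4.3,"tz":0.9,"spin":0.59}]' >/dev/null; python3 -m handwheel '[{"grip":5.5,"tx":0,"ty":0,"tz":0,"spin":0},{"grip":5.5,"tx":0,"ty":0,"tz":0,"spin":0}]'>/dev/null; python3 - <<'E'
from h import *
from station import arm
f=arm.grab_frame("top"); np.savez("top2.npz",**f); cv2.imwrite("pics/t2.png",cv2.resize(f["frame"][210:300,110:390,::-1],None,fx=2.8,fy=2.8))
E
python3 go.py 0.427 -0.2105 0.005 -0.41
```

```text
pos [ 0.4247 -0.2094  0.0651] t 22.2 gap 0.0548 F [-0.7 -0.3  0.5] -> [-0.01  0.26  6.01] 0.005
```

View pics/t2.png

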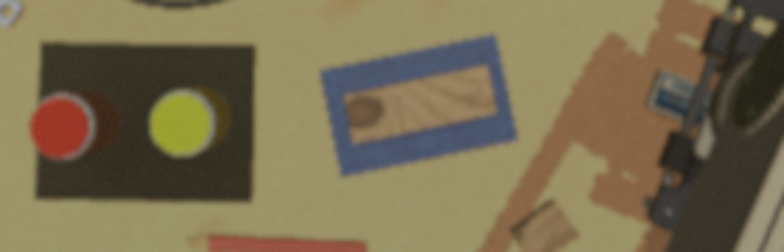

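The offcut lies centred and aligned on the blue mat at crop pixels (420,105), and the cans stand on the black mat. Next I pick up the carton.

```bash
python3 -m handwheel '[{"grip":5.5,"tx":0,"ty":0.2,"tz":1,"spin":0},{"grip":5.5,"tx":0,"ty":0.2,"tz":3,"spin":0},{"grip":5.5,"tx":0,"ty":0.2,"tz":4.5,"spin":0},{"grip":5.5,"tx":0,"ty":0.2,"tz":5.5,"spin":0},{"grip":5.5,"tx":0,"ty":0.2,"tz":5.8,"spin":0},{"grip":5.5,"tx":0,"ty":0.2,"tz":5.8,"spin":0}]' && python3 -m handwheel '[{"grip":4,"tx":0,"ty":0,"tz":0,"spin":0},{"grip":2.5,"tx":0,"ty":0,"tz":0,"spin":0},{"grip":2.5,"tx":0,"ty":0,"tz":0,"spin":0},{"grip":2.5,"tx":0,"ty":0,"tz":0,"spin":0},{"grip":2.5,"tx":0,"ty":0,"tz":0,"spin":0},{"grip":2.5,"tx":0,"ty":0,"tz":0,"spin":0}]' 15 && python3 -m handwheel '[{"grip":2.5,"tx":0,"ty":0,"tz":-0.7,"spin":0},{"grip":2.5,"tx":0,"ty":0,"tz":-2,"spin":0},{"grip":2.5,"tx":0,"ty":0,"tz":-4,"spin":0},{"grip":2.5,"tx":0,"ty":0,"tz":-6,"spin":0},{"grip":2.5,"tx":0,"ty":0,"tz":-8,"spin":0},{"grip":2.5,"tx":0,"ty":0,"tz":-8,"spin":0}]' && python3 go.py 0.6515 -0.113 0.08 -0.125
```

```text
time: 22.8
eef_pos: [0.4263, -0.2108, 0.0067]
ee_rot: [-0.0, 0.835, 0.55, -0.0]
force: [0.9, -0.2, 0.5]
finger_gap: 0.055
grip_force: 0.0
time: 23.4
eef_pos: [0.4269, -0.2115, 0.0077]
ee_rot: [0.0, 0.835, 0.55, 0.0]
force: [-0.4, -0.2, 6.3]
finger_gap: 0.0336
grip_force: 15.0
time: 24.0
eef_pos: [0.4286, -0.2125, 0.091]
ee_rot: [0.003, 0.835, 0.55, 0.001]
force: [1.4, -0.8, -0.3]
finger_gap: 0.0336
grip_force: 15.0
pos [ 0.4286 -0.2125  0.091 ] t 24.0 gap 0.0336 F [ 1.4 -0.8 -0.3] -> [17.96 16.52  1.18] -0.282
```

```bash
python3 -m handwheel '[{"grip":2.5,"tx":0.8,"ty":0.7,"tz":0,"spin":0},{"grip":2.5,"tx":2.6,"ty":2.4,"tz":0,"spin":-0.03},{"grip":2.5,"tx":4.8,"ty":4.4,"tz":0,"spin":-0.07},{"grip":2.5,"tx":7,"ty":6.4,"tz":0,"spin":-0.11},{"grip":2.5,"tx":9.2,"ty":8.4,"tz":0,"spin":-0.15},{"grip":2.5,"tx":11.4,"ty":10.4,"tz":0,"spin":-0.19},{"grip":2.5,"tx":13.6,"ty":12.5,"tz":0,"spin":-0.23},{"grip":2.5,"tx":15.8,"ty":14.5,"tz":0,"spin":-0.27},{"grip":2.5,"tx":17.4,"ty":16,"tz":0.5,"spin":-0.28},{"grip":2.5,"tx":18,"ty":16.5,"tz":0.8,"spin":-0.28}]' >/dev/null; python3 -m handwheel '[{"grip":2.5,"tx":0,"ty":0,"tz":0,"spin":0},{"grip":2.5,"tx":0,"ty":0,"tz":0,"spin":0},{"grip":2.5,"tx":0,"ty":0,"tz":0,"spin":0}]' && python3 go.py 0.6515 -0.113 0.02 -0.125
```

```text
time: 25.3
eef_pos: [0.6484, -0.1117, 0.0789]
ee_rot: [-0.0, 0.751, 0.66, -0.0]
force: [0.2, -0.4, 0.1]
finger_gap: 0.0338
grip_force: 15.0
pos [ 0.6484 -0.1117  0.0789] t 25.3 gap 0.0338 F [ 0.2 -0.4  0.1] -> [-0.09  0.33  5.89] -0.003
```

```bash
python3 -m handwheel '[{"grip":2.5,"tx":0,"ty":0.2,"tz":1,"spin":0},{"grip":2.5,"tx":0,"ty":0.2,"tz":3,"spin":0},{"grip":2.5,"tx":0,"ty":0.2,"tz":4.5,"spin":0},{"grip":2.5,"tx":0,"ty":0.2,"tz":5.4,"spin":0},{"grip":2.5,"tx":0,"ty":0.2,"tz":5.7,"spin":0},{"grip":2.5,"tx":0,"ty":0.2,"tz":5.8,"spin":0},{"grip":2.5,"tx":0,"ty":0.2,"tz":5.8,"spin":0}]' && python3 -m handwheel '[{"grip":5.5,"tx":0,"ty":0,"tz":0,"spin":0},{"grip":5.5,"tx":0,"ty":0,"tz":0,"spin":0},{"grip":5.5,"tx":0,"ty":0,"tz":0,"spin":0},{"grip":5.5,"tx":0,"ty":0,"tz":-1,"spin":0},{"grip":5.5,"tx":0,"ty":0,"tz":-4,"spin":0},{"grip":5.5,"tx":0,"ty":0,"tz":-8,"spin":0},{"grip":5.5,"tx":0,"ty":0,"tz":-12,"spin":0},{"grip":9,"tx":0,"ty":0,"tz":-13.5,"spin":0},{"grip":9,"tx":0,"ty":0,"tz":-13.5,"spin":0}]' && python3 go.py 0.422 0.281 0.16 -0.024
```

```text
time: 26.0
eef_pos: [0.6517, -0.1115, 0.0217]
ee_rot: [0.0, 0.751, 0.661, 0.0]
force: [1.0, -0.6, -0.5]
finger_gap: 0.0341
grip_force: 15.0
time: 26.9
eef_pos: [0.6535, -0.112, 0.1607]
ee_rot: [0.003, 0.751, 0.661, 0.002]
force: [0.1, -0.2, 0.0]
finger_gap: 0.0667
grip_force: 0.0
pos [ 0.6535 -0.112   0.1607] t 26.9 gap 0.0667 F [ 0.1 -0.2  0. ] -> [ 36.05 -27.94  -0.16] -0.103
```

```bash
python3 -m handwheel '[{"grip":9,"tx":1.6,"ty":-1.2,"tz":0,"spin":0},{"grip":9,"tx":4.7,"ty":-3.6,"tz":0,"spin":-0.02},{"grip":9,"tx":8.3,"ty":-6.4,"tz":0,"spin":-0.04},{"grip":9,"tx":11.9,"ty":-9.2,"tz":0,"spin":-0.06},{"grip":9,"tx":15.4,"ty":-12,"tz":0,"spin":-0.08},{"grip":9,"tx":19,"ty":-14.7,"tz":0,"spin":-0.1},{"grip":9,"tx":22.6,"ty":-17.5,"tz":0,"spin":-0.1},{"grip":9,"tx":26.2,"ty":-20.3,"tz":0,"spin":-0.1},{"grip":9,"tx":29.8,"ty":-23.1,"tz":0,"spin":-0.1},{"grip":9,"tx":33,"ty":-25.6,"tz":0,"spin":-0.1}]' >/dev/null; python3 -m handwheel '[{"grip":9,"tx":2,"ty":-1.4,"tz":0,"spin":0},{"grip":9,"tx":3.2,"ty":-2,"tz":0,"spin":0},{"grip":9,"tx":3.2,"ty":-2,"tz":0,"spin":0},{"grip":9,"tx":3.2,"ty":-2,"tz":0,"spin":0},{"grip":9,"tx":3.2,"ty":-2,"tz":0,"spin":0}]' && python3 - <<'E'
from h import *
from station import arm
f=arm.grab_frame("top"); np.savez("top3.npz",**f); cv2.imwrite("pics/t3.png",cv2.resize(f["frame"][100:310,100:400,::-1],None,fx=2.6,fy=2.6))
# carton outline by low saturation against the caddy floor, on plane of its top
w=blob(f,(60,0,0),(130,255,255),(285,130,340,162)); print("carton blue part",rect(f,w,.030))
E
python3 go.py 0.422 0.281 0.0585 -0.024
```

```text
time: 28.4
eef_pos: [0.4205, 0.2797, 0.1557]
ee_rot: [0.0, 0.717, 0.697, -0.0]
force: [1.5, 0.2, -0.4]
finger_gap: 0.09
grip_force: 0.0
carton blue part (array([ 651.9, -110.9], dtype=float32), np.float32(54.8), np.float32(27.3), np.float32(1.449))
pos [0.4206 0.2797 0.1559] t 28.45 gap 0.09 F [0.6 0.6 0.2] -> [0.14 0.14 9.74] -0.005
```

View pics/t3.png

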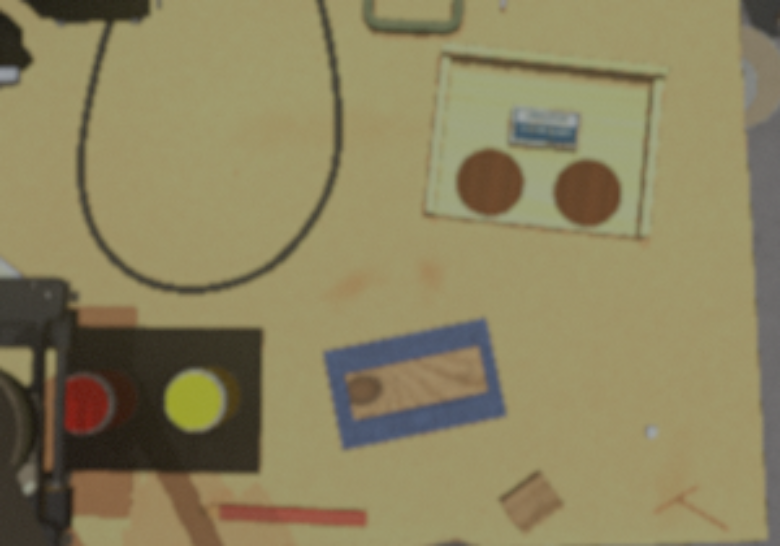

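The carton is centred on the seat at crop pixels (545,129), the offcut is centred on the blue mat, and both cans are waiting. The red can goes back first.

```bash
python3 -m handwheel '[{"grip":9,"tx":0.1,"ty":0.1,"tz":1,"spin":0},{"grip":9,"tx":0.1,"ty":0.1,"tz":3,"spin":0},{"grip":9,"tx":0.1,"ty":0.1,"tz":5.5,"spin":0},{"grip":9,"tx":0.1,"ty":0.1,"tz":8,"spin":0},{"grip":9,"tx":0.1,"ty":0.1,"tz":9.3,"spin":0},{"grip":9,"tx":0.1,"ty":0.1,"tz":9.7,"spin":0},{"grip":9,"tx":0.1,"ty":0.1,"tz":9.7,"spin":0}]' && python3 -m handwheel '[{"grip":6,"tx":0,"ty":0,"tz":0,"spin":0},{"grip":5,"tx":0,"ty":0,"tz":0,"spin":0},{"grip":4,"tx":0,"ty":0,"tz":0,"spin":0},{"grip":4,"tx":0,"ty":0,"tz":0,"spin":0},{"grip":4,"tx":0,"ty":0,"tz":0,"spin":0},{"grip":4,"tx":0,"ty":0,"tz":0,"spin":0},{"grip":4,"tx":0,"ty":0,"tz":0,"spin":0}]' 25 && python3 -m handwheel '[{"grip":4,"tx":0,"ty":0,"tz":-0.7,"spin":0},{"grip":4,"tx":0,"ty":0,"tz":-2,"spin":0},{"grip":4,"tx":0,"ty":0,"tz":-4.5,"spin":0},{"grip":4,"tx":0,"ty":0,"tz":-7.5,"spin":0},{"grip":4,"tx":0,"ty":0,"tz":-10.5,"spin":0},{"grip":4,"tx":0,"ty":0,"tz":-12.5,"spin":0},{"grip":4,"tx":0,"ty":0,"tz":-13,"spin":0},{"grip":4,"tx":0,"ty":0,"tz":-13,"spin":0}]' && python3 go.py 0.608 -0.062 0.19 -0.13
```

```text
time: 29.15
eef_pos: [0.4209, 0.2815, 0.0589]
ee_rot: [-0.0, 0.717, 0.697, -0.0]
force: [-0.3, -0.4, 1.2]
finger_gap: 0.0903
grip_force: 0.0
time: 29.85
eef_pos: [0.4211, 0.2819, 0.0593]
ee_rot: [0.0, 0.717, 0.698, 0.0]
force: [0.6, 0.3, 1.3]
finger_gap: 0.0498
grip_force: 25.0
time: 30.65
eef_pos: [0.4215, 0.2821, 0.1903]
ee_rot: [0.0, 0.717, 0.697, 0.001]
force: [0.1, 0.1, -1.6]
finger_gap: 0.0499
grip_force: 25.0
pos [0.4215 0.2821 0.1903] t 30.65 gap 0.0499 F [ 0.1  0.1 -1.6] -> [-33.9   19.57   0.04] 0.103
```

```bash
python3 -m handwheel '[{"grip":4,"tx":-0.8,"ty":0.5,"tz":0,"spin":0},{"grip":4,"tx":-2.5,"ty":1.4,"tz":0,"spin":0.02},{"grip":4,"tx":-5,"ty":2.9,"tz":0,"spin":0.04},{"grip":4,"tx":-7.8,"ty":4.5,"tz":0,"spin":0.06},{"grip":4,"tx":-10.6,"ty":6.1,"tz":0,"spin":0.08},{"grip":4,"tx":-13.4,"ty":7.7,"tz":0,"spin":0.1},{"grip":4,"tx":-16.2,"ty":9.4,"tz":0,"spin":0.1},{"grip":4,"tx":-19,"ty":11,"tz":0,"spin":0.1},{"grip":4,"tx":-21.2,"ty":12.2,"tz":0,"spin":0.1},{"grip":4,"tx":-22.5,"ty":13,"tz":0,"spin":0.1}]' >/dev/null&& python3 -m handwheel '[{"grip":4,"tx":-1.5,"ty":0.7,"tz":0,"spin":0},{"grip":4,"tx":-3.8,"ty":1.8,"tz":1,"spin":0},{"grip":4,"tx":-6.6,"ty":3.1,"tz":2,"spin":0},{"grip":4,"tx":-9,"ty":4.3,"tz":3,"spin":0},{"grip":4,"tx":-10.6,"ty":5.1,"tz":4,"spin":0},{"grip":4,"tx":-11.4,"ty":5.4,"tz":4.5,"spin":0},{"grip":4,"tx":-11.4,"ty":5.4,"tz":4.5,"spin":0},{"grip":4,"tx":-11.4,"ty":5.4,"tz":4.5,"spin":0}]' && python3 go.py 0.608 -0.062 0.0663 -0.13
```

```text
time: 32.45
eef_pos: [0.5838, -0.0657, 0.1442]
ee_rot: [-0.0, 0.75, 0.661, 0.0]
force: [0.6, 0.3, -1.6]
finger_gap: 0.0499
grip_force: 25.0
pos [ 0.5838 -0.0657  0.1442] t 32.45 gap 0.0499 F [ 0.6  0.3 -1.6] -> [0.67 2.36 7.79] 0.003
```

```bash
python3 -m handwheel '[{"grip":4,"tx":0.2,"ty":0.8,"tz":0,"spin":0},{"grip":4,"tx":0.6,"ty":2,"tz":1,"spin":0},{"grip":4,"tx":0.6,"ty":2.3,"tz":2.5,"spin":0},{"grip":4,"tx":0.6,"ty":2.3,"tz":4.5,"spin":0},{"grip":4,"tx":0.6,"ty":2.3,"tz":6,"spin":0},{"grip":4,"tx":0.6,"ty":2.3,"tz":6.8,"spin":0},{"grip":4,"tx":0.6,"ty":2.3,"tz":7,"spin":0},{"grip":4,"tx":0.6,"ty":2.3,"tz":7,"spin":0},{"grip":4,"tx":0.6,"ty":2.3,"tz":7,"spin":0}]' && python3 go.py 0.608 -0.062 0.0663 -0.13
```

```text
time: 33.35
eef_pos: [0.6082, -0.0636, 0.0752]
ee_rot: [0.001, 0.751, 0.661, 0.0]
force: [0.5, 0.6, -1.7]
finger_gap: 0.0497
grip_force: 25.0
pos [ 0.6082 -0.0636  0.0752] t 33.35 gap 0.0497 F [ 0.5  0.6 -1.7] -> [ 0.16 -0.04  0.89] 0.003
```

```bash
python3 -m handwheel '[{"grip":4,"tx":0.15,"ty":0,"tz":0.4,"spin":0},{"grip":4,"tx":0.15,"ty":0,"tz":0.7,"spin":0},{"grip":4,"tx":0.15,"ty":0,"tz":0.85,"spin":0},{"grip":4,"tx":0.15,"ty":0,"tz":0.85,"spin":0}]' && python3 -m handwheel '[{"grip":6,"tx":0,"ty":0,"tz":0,"spin":0},{"grip":9,"tx":0,"ty":0,"tz":0,"spin":0},{"grip":9,"tx":0,"ty":0,"tz":0,"spin":0},{"grip":9,"tx":0,"ty":0,"tz":0,"spin":0},{"grip":9,"tx":0,"ty":0,"tz":-3,"spin":0},{"grip":9,"tx":0,"ty":0,"tz":-6.5,"spin":0},{"grip":9,"tx":0,"ty":0,"tz":-9,"spin":0},{"grip":9,"tx":0,"ty":0,"tz":-9,"spin":0}]' && python3 go.py 0.4215 0.1885 0.16 -0.024
```

```text
time: 33.75
eef_pos: [0.608, -0.062, 0.0663]
ee_rot: [0.0, 0.751, 0.661, 0.0]
force: [-2.5, 0.9, 3.4]
finger_gap: 0.0498
grip_force: 25.0
time: 34.55
eef_pos: [0.6106, -0.0626, 0.1609]
ee_rot: [0.003, 0.751, 0.661, 0.002]
force: [-1.1, -0.0, 1.2]
finger_gap: 0.0899
grip_force: 0.0
pos [ 0.6106 -0.0626  0.1609] t 34.55 gap 0.0899 F [-1.1 -0.   1.2] -> [ 22.51 -21.94  -0.1 ] -0.103
```

```bash
python3 -m handwheel '[{"grip":9,"tx":1.2,"ty":-1.2,"tz":0,"spin":0},{"grip":9,"tx":3.6,"ty":-3.5,"tz":0,"spin":-0.03},{"grip":9,"tx":6.6,"ty":-6.4,"tz":0,"spin":-0.06},{"grip":9,"tx":9.6,"ty":-9.4,"tz":0,"spin":-0.09},{"grip":9,"tx":12.6,"ty":-12.3,"tz":0,"spin":-0.1},{"grip":9,"tx":15.6,"ty":-15.2,"tz":0,"spin":-0.1},{"grip":9,"tx":18.6,"ty":-18.1,"tz":0,"spin":-0.1},{"grip":9,"tx":21,"ty":-20.5,"tz":0,"spin":-0.1},{"grip":9,"tx":22.3,"ty":-21.8,"tz":0,"spin":-0.1},{"grip":9,"tx":22.5,"ty":-21.8,"tz":0,"spin":-0.1}]' >/dev/null; python3 -m handwheel '[{"grip":9,"tx":0,"ty":0,"tz":0,"spin":0},{"grip":9,"tx":0,"ty":0,"tz":0,"spin":0},{"grip":9,"tx":0,"ty":0,"tz":0,"spin":0}]' && python3 go.py 0.4215 0.1885 0.0593 -0.024
```

```text
time: 35.85
eef_pos: [0.4205, 0.188, 0.1554]
ee_rot: [0.0, 0.717, 0.697, -0.0]
force: [1.0, 0.1, 0.7]
finger_gap: 0.0898
grip_force: 0.0
pos [0.4205 0.188  0.1554] t 35.85 gap 0.0898 F [1.  0.1 0.7] -> [0.06 0.1  9.61] -0.004
```

```bash
python3 -m handwheel '[{"grip":9,"tx":0,"ty":0.1,"tz":1,"spin":0},{"grip":9,"tx":0,"ty":0.1,"tz":3,"spin":0},{"grip":9,"tx":0,"ty":0.1,"tz":5.5,"spin":0},{"grip":9,"tx":0,"ty":0.1,"tz":8,"spin":0},{"grip":9,"tx":0,"ty":0.1,"tz":9.3,"spin":0},{"grip":9,"tx":0,"ty":0.1,"tz":9.6,"spin":0},{"grip":9,"tx":0,"ty":0.1,"tz":9.6,"spin":0}]' && python3 -m handwheel '[{"grip":6,"tx":0,"ty":0,"tz":0,"spin":0},{"grip":5,"tx":0,"ty":0,"tz":0,"spin":0},{"grip":4,"tx":0,"ty":0,"tz":0,"spin":0},{"grip":4,"tx":0,"ty":0,"tz":0,"spin":0},{"grip":4,"tx":0,"ty":0,"tz":0,"spin":0},{"grip":4,"tx":0,"ty":0,"tz":0,"spin":0},{"grip":4,"tx":0,"ty":0,"tz":0,"spin":0}]' 25 && python3 -m handwheel '[{"grip":4,"tx":0,"ty":0,"tz":-0.7,"spin":0},{"grip":4,"tx":0,"ty":0,"tz":-2,"spin":0},{"grip":4,"tx":0,"ty":0,"tz":-4.5,"spin":0},{"grip":4,"tx":0,"ty":0,"tz":-7.5,"spin":0},{"grip":4,"tx":0,"ty":0,"tz":-10.5,"spin":0},{"grip":4,"tx":0,"ty":0,"tz":-12.5,"spin":0},{"grip":4,"tx":0,"ty":0,"tz":-13,"spin":0},{"grip":4,"tx":0,"ty":0,"tz":-13,"spin":0}]' && python3 go.py 0.5953 -0.1513 0.19 -0.13
```

```text
time: 36.55
eef_pos: [0.4209, 0.1885, 0.0595]
ee_rot: [-0.0, 0.717, 0.697, -0.0]
force: [0.1, -0.5, 0.0]
finger_gap: 0.0901
grip_force: 0.0
time: 37.25
eef_pos: [0.4211, 0.1888, 0.0598]
ee_rot: [0.0, 0.717, 0.697, 0.0]
force: [0.0, -0.1, 1.8]
finger_gap: 0.0491
grip_force: 25.0
time: 38.05
eef_pos: [0.4215, 0.1889, 0.1907]
ee_rot: [0.0, 0.717, 0.698, 0.001]
force: [-0.0, -0.4, -4.3]
finger_gap: 0.0494
grip_force: 25.0
pos [0.4215 0.1889 0.1907] t 38.05 gap 0.0494 F [-0.  -0.4 -4.3] -> [-33.54  18.29   0.08] 0.103
```

```bash
python3 -m handwheel '[{"grip":4,"tx":-0.8,"ty":0.4,"tz":0,"spin":0},{"grip":4,"tx":-2.5,"ty":1.4,"tz":0,"spin":0.02},{"grip":4,"tx":-5,"ty":2.7,"tz":0,"spin":0.04},{"grip":4,"tx":-7.8,"ty":4.3,"tz":0,"spin":0.06},{"grip":4,"tx":-10.6,"ty":5.8,"tz":0,"spin":0.08},{"grip":4,"tx":-13.4,"ty":7.3,"tz":0,"spin":0.1},{"grip":4,"tx":-16.2,"ty":8.8,"tz":0,"spin":0.1},{"grip":4,"tx":-19,"ty":10.4,"tz":0,"spin":0.1},{"grip":4,"tx":-21.2,"ty":11.6,"tz":0,"spin":0.1},{"grip":4,"tx":-22.5,"ty":12.3,"tz":0,"spin":0.1}]' >/dev/null&& python3 -m handwheel '[{"grip":4,"tx":-1.5,"ty":0.9,"tz":0,"spin":0},{"grip":4,"tx":-3.8,"ty":2.3,"tz":0,"spin":0},{"grip":4,"tx":-6.4,"ty":4,"tz":0,"spin":0},{"grip":4,"tx":-8.6,"ty":5.5,"tz":0,"spin":0},{"grip":4,"tx":-9.8,"ty":6.5,"tz":0,"spin":0},{"grip":4,"tx":-10.3,"ty":7,"tz":0,"spin":0},{"grip":4,"tx":-10.3,"ty":7,"tz":0,"spin":0},{"grip":4,"tx":-10.3,"ty":7,"tz":0,"spin":0}]' && python3 go.py 0.5953 -0.1513 0.0668 -0.13
```

```text
time: 39.85
eef_pos: [0.5939, -0.1497, 0.1892]
ee_rot: [-0.001, 0.75, 0.661, -0.0]
force: [-0.0, 0.4, -2.4]
finger_gap: 0.0494
grip_force: 25.0
pos [ 0.5939 -0.1497  0.1892] t 39.85 gap 0.0494 F [-0.   0.4 -2.4] -> [-0.15  0.17 12.24] 0.004
```

```bash
python3 -m handwheel '[{"grip":4,"tx":0,"ty":0.1,"tz":0.8,"spin":0},{"grip":4,"tx":0,"ty":0.1,"tz":2.5,"spin":0},{"grip":4,"tx":0,"ty":0.1,"tz":5,"spin":0},{"grip":4,"tx":0,"ty":0.1,"tz":7.5,"spin":0},{"grip":4,"tx":0,"ty":0.1,"tz":9.5,"spin":0},{"grip":4,"tx":0,"ty":0.1,"tz":11,"spin":0},{"grip":4,"tx":0,"ty":0.1,"tz":11.5,"spin":0},{"grip":4,"tx":0,"ty":0.1,"tz":11.5,"spin":0},{"grip":4,"tx":0,"ty":0.1,"tz":11.5,"spin":0}]' && python3 go.py 0.5953 -0.1513 0.0668 -0.13
```

```text
time: 40.75
eef_pos: [0.5959, -0.1508, 0.0756]
ee_rot: [0.001, 0.751, 0.661, 0.0]
force: [0.0, 0.1, -2.6]
finger_gap: 0.0494
grip_force: 25.0
pos [ 0.5959 -0.1508  0.0756] t 40.75 gap 0.0494 F [ 0.   0.1 -2.6] -> [-0.06 -0.06  0.88] 0.003
```

After setting the can down, I lift and pull back, then take a last look.

```bash
python3 -m handwheel '[{"grip":4,"tx":0,"ty":0,"tz":0.4,"spin":0},{"grip":4,"tx":0,"ty":0,"tz":0.7,"spin":0},{"grip":4,"tx":0,"ty":0,"tz":0.85,"spin":0},{"grip":4,"tx":0,"ty":0,"tz":0.85,"spin":0}]' && python3 -m handwheel '[{"grip":6,"tx":0,"ty":0,"tz":0,"spin":0},{"grip":9,"tx":0,"ty":0,"tz":0,"spin":0},{"grip":9,"tx":0,"ty":0,"tz":0,"spin":0},{"grip":9,"tx":0,"ty":0,"tz":0,"spin":0},{"grip":9,"tx":0,"ty":0,"tz":-3,"spin":0},{"grip":9,"tx":0,"ty":0,"tz":-6.5,"spin":0},{"grip":9,"tx":0,"ty":0,"tz":-10,"spin":0},{"grip":9,"tx":0,"ty":0,"tz":-13,"spin":0},{"grip":9,"tx":0,"ty":0,"tz":-14,"spin":0}]' && python3 -m handwheel '[{"grip":9,"tx":2,"ty":-2,"tz":0,"spin":0},{"grip":9,"tx":5,"ty":-4,"tz":0,"spin":0},{"grip":9,"tx":9,"ty":-7,"tz":0,"spin":0},{"grip":9,"tx":13,"ty":-10,"tz":0,"spin":0},{"grip":9,"tx":17,"ty":-13,"tz":0,"spin":0},{"grip":9,"tx":21,"ty":-16,"tz":0,"spin":0},{"grip":9,"tx":25,"ty":-18,"tz":0,"spin":0},{"grip":9,"tx":29,"ty":-19,"tz":0,"spin":0},{"grip":9,"tx":32,"ty":-19,"tz":0,"spin":0},{"grip":9,"tx":32,"ty":-19,"tz":0,"spin":0}]' && python3 - <<'E'
from h import *
from station import arm
f=arm.grab_frame("top"); cv2.imwrite("pics/t4.png",cv2.resize(f["frame"][100:310,100:400,::-1],None,fx=2.6,fy=2.6))
for n,lo,hi,box in(("red",(0,140,100),(10,255,255),(270,140,310,185)),("yel",(27,140,130),(36,255,255),(315,150,350,185))):
    e=cv2.minEnclosingCircle(blob(f,lo,hi,box)); print(n,np.round(e[0],1),ray(f,e[0],.112))
E
```

```text
time: 41.15
eef_pos: [0.5956, -0.1508, 0.0668]
ee_rot: [0.0, 0.751, 0.661, 0.0]
force: [-0.9, -0.2, 1.6]
finger_gap: 0.0498
grip_force: 25.0
time: 42.05
eef_pos: [0.5971, -0.1513, 0.2106]
ee_rot: [0.003, 0.751, 0.661, 0.002]
force: [0.7, -0.4, 0.9]
finger_gap: 0.0898
grip_force: 0.0
time: 43.05
eef_pos: [0.4464, 0.1939, 0.2049]
ee_rot: [-0.001, 0.749, 0.662, -0.0]
force: [-0.6, -1.1, 0.0]
finger_gap: 0.0897
grip_force: 0.0
red [292.  162.4] [ 0.60821333 -0.06265014  0.112     ]
yel [333.5 166.6] [ 0.59711739 -0.14958713  0.112     ]
```

View pics/t4.png

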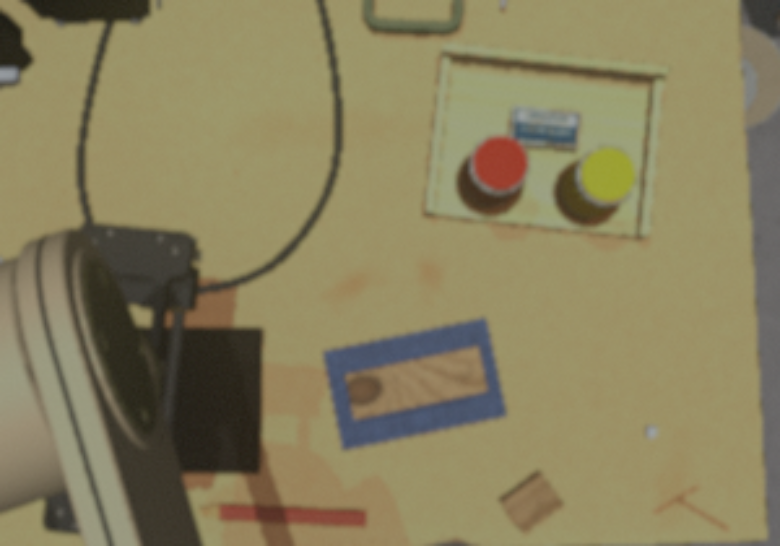

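Both cans are back on their marks, with lid centres within 2 mm of where they started. The carton and offcut are in place.

```bash
python3 -c "
from station import arm
print(arm.job_done())"
```

```text
the job is handed in; nothing more can be done
None
```

The job is handed in (no verdict shown): in the last picture the offcut lies centred on the blue mat, the carton in the middle of the back seat, and both cans upright within about 2 mm of where they started, at about 43 s of the 134 s allowed.

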